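# Scrub out the tall beaker and stand it in the drying caddy

## Task

Take the long bottle brush from its steel stand and scrub the inside of the tall handleless beaker with at least three full strokes, each going right down to the bottom, with the brush drawn well up, past half-way, between strokes; then put the brush back upright in its stand. After that, set the beaker down gently (not dropped) and upright in the second pocket of the drying caddy (the pocket with two studs, next to the short beaker that already fills pocket one). Do not knock or shift the short beaker, the mug or the food tub, and never tip the tall beaker over.

Things in the scene. Friction and masses are not known exactly. Their poses are not given: they have to be found in the camera images.
- brush: Bottle brush, 220 mm long, 90 g, upright, head down in the stand. Origin: centre of the head's flat foot (lowest point); z up along it. White rigid head 42 mm diameter from 0 to 76 mm (foot narrows to 30 mm in the lowest 8 mm); steel shaft 10 mm diameter to 120 mm; black round handle 20 mm diameter from 120 to 220 mm, gripped from above in any direction
- brush_tip (a point): The centre of the brush head's flat foot (same point as the brush's origin)
- brush_grip (a point): Point on the handle's axis 175 mm above the brush's foot, where it is good to grip; z along the brush
- stand: Fixed round steel brush stand, an open cup 65 mm high, 68 mm outer and 60 mm inner diameter (foot 80 mm outer diameter), inner floor 6 mm above the counter. Origin at the centre of its underside, z up
- stand_floor (a point): Centre of the stand's inner floor, where the brush's foot rests; z up
- beaker: The tall beaker to scrub: plain white ceramic, round, straight, no handle, 105 mm high, 66 mm outer and 58 mm inner diameter, inner floor 6 mm above its underside, about 0.3 kg, loose, standing upright and open on the counter. Origin at the centre of its underside, z up to the mouth
- beaker_rim (a point): Centre of the tall beaker's mouth, 105 mm above its underside
- caddy: Fixed metal drying caddy, 272 mm long (y): a row of three pockets along y, each 84 x 84 mm inside, walls 5 mm thick, 89 mm centre to centre; wall tops 35 mm, pocket floors 6 mm above the counter. Origin: centre of underside; x points away from the robot, to a 20 mm lip with raised black studs: 1, 2, 3 studs mark pockets one (+y), two, three (-y)
- pocket1 (a point): Centre of the floor of pocket one (occupied by the short beaker); axes as the caddy
- pocket2 (a point): Centre of the floor of pocket two, the middle one, empty: the tall beaker goes here; axes as the caddy
- pocket3 (a point): Centre of the floor of pocket three, to be left empty; axes as the caddy
- short_beaker: Bystander: clean short white beaker, 70 mm high, 66 mm diameter, loose in pocket one. Origin at the centre of its underside
- mug: Bystander: white mug 90 mm high, 80 mm diameter, with a handle on its +y side reaching about 35 mm further out, loose on the counter. Origin at the centre of its underside
- tub: Bystander: closed white food tub, lid 86 x 80 mm, 58 mm high overall, loose on the counter. Origin at the centre of its underside
Things that resemble listed ones, but are neither listed nor needed, are in the scene too. Leave any black or brown look-alike of the stand alone.

How it is judged:
By the outcome, as a careful person would: the job done as asked, in the order asked, and still so for the second after the job is handed in, with the robot touching nothing.
It also fails if it takes over 72 s, if anything falls off the work surface, if the arm or the gripper's body presses on something with over 40 N, if the wrist force passes 120 N, or if a joint passes its speed limit or range.

## Robot

A 6-joint arm with a two-finger parallel gripper is mounted at the origin on the work surface. World frame = base frame: x ahead of the robot, y to its left, z up, the work surface at z = 0. Lengths are in m, angles in rad, forces in N, time in s.
With the tool pointing down it reaches from about 0.375 to 0.9 m from the base axis. Payload 3.1 kg.
Tool frame: the origin (TCP) lies on the centre line of the jaws, within the pads' length; the fingertips stand 19 mm ahead of it and the grasp point (between the pads) is the TCP; z points along the fingers, y is the line along which they close (so a half turn about z gives the same grasp; the last joint's range is limited). The gripper opens to 85 mm and grips with 20 to 120 N. Pads are 22 mm wide; open, the fingers measure 114 mm over their backs; the gripper's body (76 mm by 85 mm) begins 54 mm behind the grasp point. The pads swing forward as they close: fully open they stand 13 mm farther back than shut.
Start: joints at [0.932, 0.527, 1.433, -0, 1.181, -0.178], TCP at [0.277, 0.56, 0.25] pointing down, gripper open.
Joint ranges: [-3.08, 3.08], [-0.75, 2.2], [0.22, 2.44], [-1.43, 4.57], [0, 2.65], [-2.85, 2.85]. Speed limits (rad/s): [2.79, 2.79, 3.14, 3.14, 3.14, 3.14].

## Interface

Orientations are given as a unit quaternion [x, y, z, w].
In Python, from station import manip, cams, sign_off gives the robot as it stands.
- The arm moves only by the tool carry_out, never from a script. Its argument "targets" is a list that holds one entry, the list of rows, each a list of 7 numbers: the shift along the tool's x, y, z in cm, then the turn, a rotation vector about the tool's x, y, z in degrees, then the finger opening in cm, from 0 to 8.54. A call has 1 to 12 rows; each row is the pose to reach, as a shift and turn from the pose commanded when the call began, along the tool's axes at that moment; what a row does not reach only later rows make up. A row lasts 1/12 s, in which the tool goes at most 41.7 mm and 7.16 degrees, less where a joint would pass 70% of its speed; a pose out of reach is approached as far as the arm can. A call with a gripper value outside its range is refused whole. The fingers move at their own pace and stop on an object; "force" is the grip in N (left out, the last holds). Time passes only in rows, so rows that repeat a pose let the fingers close. It gives the time, the measured TCP pose, the force, the opening and the grip force at its end, in the units of the state.
- manip.sense(): the state, without advancing time (a new reading comes with each control period).
- cams.snapshot(name): name is "side" or "top" or "wrist"; returns the picture (400x640x3 uint8, red, green, blue); there is no depth.
- cams.camera_info(name): a dict with "K" (3x3 intrinsics, pixels), "k1" (the pictures are not rectified: a ray, as slopes to the right and down, at radius r is drawn at 1 + k1 r^2 times it, then the intrinsics apply), "T" (4x4, takes a point from camera to world coordinates). Camera axes: x right, y down, z forward; pixel columns grow to the right and rows downward; lengths in m; the calibration is good to about 2 mm. A picture is of the moment at which its call begins: read the wrist's pose just before it. camera_info takes no time and is no camera call; for the wrist camera it gives the pose at the moment of the call.
- sign_off(): hands the job in; it is judged then, once.
The state is a dict: "t": time; "q": joint angles; "qd": joint speeds; "tau": joint torques, N m; "tcp_pos": TCP position; "tool_rot": TCP orientation; "force": force on the tool from outside, world axes, zero at the start; "ft_torque": the same for the moment, N m; "finger_gap": opening from 0.0 (shut) to 1.0 (fully open); "gripper_force": force on a finger pad.
Only numpy, scipy, OpenCV 4.12 (cv2) and the standard library are available. Lean on these libraries where they do the work, as an engineer would, in place of code of your own. Each camera call takes 0.05 s, during which the arm holds its last target. There are 200 camera calls.

## Working session

There is one attempt and no reset: what is moved stays moved. The work goes in short steps, Python scripts to look and compute and a tool call to move; the robot and the scene stay as the last step left them, time stands still between calls to the robot, and variables do not carry over. Pictures are saved under pics/ and viewed, at most 11 in all, crops included, and the job is handed in when it is done.

Besides the shell and the picture viewer there is one more tool, called in YAML: its name, and indented under it one key for each argument. carry_out: Moves the arm, as the interface text tells. Its arguments: {"type":"object","properties":{"targets":{"type":"array"},"force":{"type":"number"}},"required":["targets"]}

```bash
mkdir -p pics; ls; python3 - <<'E'
from station import manip,cams
import cv2,numpy as np
for n in("top","side"):
    i=cams.camera_info(n);print(n,np.round(i["K"],1).tolist(),i["k1"],np.round(i["T"],3).tolist())
    cv2.imwrite(f"pics/{n}0.png",cams.snapshot(n)[:,:,::-1])
s=manip.sense();print(s)
E
```

```text
pics
top [[447.9, 0.0, 320.2], [0.0, 447.9, 193.1], [0.0, 0.0, 1.0]] -0.08548294810636624 [[-0.009, -0.996, 0.093, 0.44], [-1.0, 0.009, -0.005, 0.054], [0.005, -0.093, -0.996, 1.114], [0.0, 0.0, 0.0, 1.0]]
side [[497.2, 0.0, 326.5], [0.0, 497.2, 200.1], [0.0, 0.0, 1.0]] -0.0562913440753225 [[0.975, -0.151, 0.163, 0.338], [-0.221, -0.713, 0.665, -0.81], [0.016, -0.685, -0.728, 1.08], [0.0, 0.0, 0.0, 1.0]]
{'t': 0.1, 'q': array([ 9.32504065e-01,  5.28381983e-01,  1.43379805e+00, -3.98557343e-06,
        1.18143972e+00, -1.78503574e-01]), 'qd': array([-0.00056079, -0.00200071, -0.00235122,  0.00020246,  0.00177564,
       -0.00062225]), 'tau': array([-1.31015258e-05, -4.43303955e+01, -1.78586018e+01, -2.31910835e-04,
        3.92196758e-03,  5.14585579e-06]), 'tcp_pos': array([0.27694442, 0.55958906, 0.24941847]), 'tool_rot': array([ 2.27873793e-01,  9.73690149e-01, -9.30928777e-04, -4.00830759e-04]), 'force': array([ 0.38052512, -0.05974012, -0.50637106]), 'ft_torque': array([-0.04418712,  0.04203249, -0.03578959]), 'gripper_force': 0.0, 'finger_gap': 0.9970486478436301}
```

View pics/top0.png

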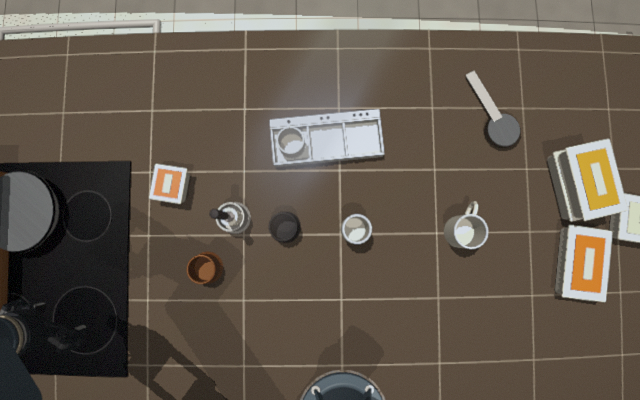

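View pics/side0.png

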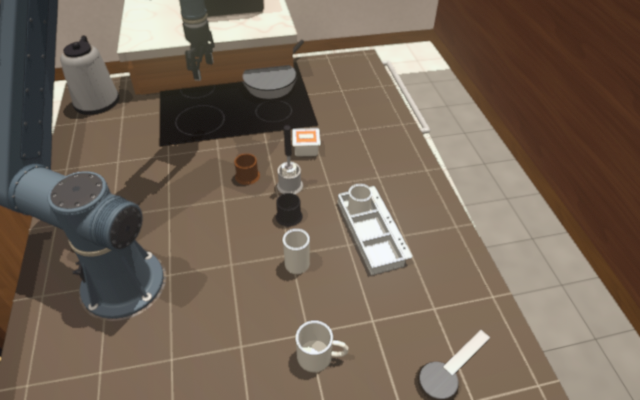

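The top view shows five things of interest:
- Brush in the steel stand at (232,217), with its handle top at (215,213).
- Stand look-alikes: black at (285,227) and brown at (202,268).
- Beaker candidates: handleless at (357,229), short one in the caddy at (291,140), and the mug with a handle at (467,232).
- Caddy at (327,138), with its one-stud end at the left (+y).
- Tub at (168,184).

I choose the steel stand at (232,217) and the handleless beaker at (357,229), and check both in a close crop.

```bash
python3 - <<'E'
import cv2
a=cv2.imread("pics/top0.png");cv2.imwrite("pics/c1.png",cv2.resize(a[100:250,195:395],None,fx=4,fy=4,interpolation=cv2.INTER_CUBIC))
E
```

```text
(no output)
```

View pics/c1.png

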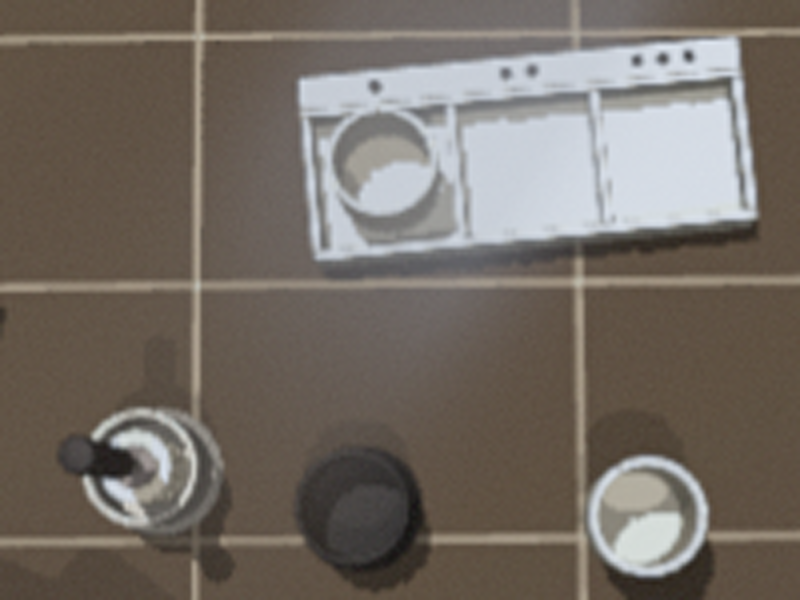

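The crop confirms it. The steel stand's rim centre is at crop (141,469) and the handle top at (78,454). The beaker rim is at (648,516). The caddy dividers run (450,103)-(465,240) and (595,92)-(608,222), with the two studs near (518,72) facing the middle pocket.

```bash
cat >h.py <<'E'
import numpy as np,cv2
from station import manip,cams
def ray(n,p,i=None):
    i=i or cams.camera_info(n);K=np.array(i["K"],float);T=np.array(i["T"])
    s=np.array([(p[0]-K[0,2])/K[0,0],(p[1]-K[1,2])/K[1,1]]);u=s.copy()
    for _ in range(20):u=s/(1+i["k1"]*(u@u))
    return T[:3,3],T[:3,:3]@np.array([*u,1])
def onz(n,p,z,i=None):
    o,d=ray(n,p,i);return o+d*(z-o[2])/d[2]
def proj(n,X,i=None):
    i=i or cams.camera_info(n);K=np.array(i["K"]);T=np.array(i["T"]);c=T[:3,:3].T@(np.array(X)-T[:3,3]);s=c[:2]/c[2]
    s=s*(1+i["k1"]*(s@s));return K[:2,:2]@s+K[:2,2]
E
python3 - <<'E'
from h import *
np.set_printoptions(precision=4,suppress=True)
c=lambda u,v:(195+(u+.5)/4-.5,100+(v+.5)/4-.5)
for k,u,v,z in[("stand",141,469,.065),("standL",83,469,.065),("standR",199,469,.065),("htop",78,454,.226),("beaker",648.5,516,.105),("bkL",588,516,.105),("bkR",709,516,.105),
 ("d1a",450,103,.035),("d1b",465,240,.035),("d2a",595,92,.035),("d2b",608,222,.035),("fl",318,258,.035),("fr",757,217,.035),("ll",299,78,.035),("lr",738,38,.035),("short",385,163,.076),("blk",358,506,.065),("s2",518,71.5,.035),("s1",375,86,.035),("s3",662,59,.035)]:
    p=onz("top",c(u,v),z);print(k,p[:2])
for n,p in [("mug",onz("top",(467,232),.09)),("tub",onz("top",(168,184),.058))]:print(n,p)
E
```

```text
stand [0.483  0.2613]
standL [0.4832 0.2956]
standR [0.4827 0.2271]
htop [0.484  0.2612]
beaker [ 0.4525 -0.0325]
bkL [0.4529 0.0015]
bkR [ 0.4522 -0.0666]
d1a [0.7075 0.0792]
d1b [0.6221 0.0706]
d2a [ 0.7137 -0.01  ]
d2b [ 0.6325 -0.0168]
fl [0.6118 0.1602]
fr [ 0.635  -0.1081]
ll [0.7242 0.1722]
lr [ 0.7475 -0.0991]
short [0.6615 0.1168]
blk [0.4604 0.1338]
s2 [0.727  0.0372]
s1 [0.7186 0.1254]
s3 [ 0.7343 -0.0517]
mug [ 0.4419 -0.2885  0.09  ]
tub [0.5629 0.4127 0.058 ]
```

Sizes check out: stand 68.5 mm, beaker about 68 mm, caddy 269 mm, stud spacing 88.6 mm. The brush is upright at (0.4835,0.261), the beaker is at (0.4525,-0.0325), and pocket two is at about (0.6695,0.0305) with a yaw of about 5°. First I go above the brush, turning the tool so its y axis lies along world x.

carry_out:
  targets:
    - [[-3.18, -1.76, -0.5, 0, 0, 6.37, 8.5], [-6.35, -3.53, -1, 0, 0, 12.73, 8.5], [-9.53, -5.29, -1.5, 0, 0, 19.1, 8.5], [-12.71, -7.05, -2, 0, 0, 25.46, 8.5], [-15.89, -8.82, -2.5, 0, 0, 31.83, 8.5], [-19.06, -10.58, -3, 0, 0, 38.2, 8.5], [-22.24, -12.34, -3.5, 0, 0, 44.56, 8.5], [-25.42, -14.1, -4, 0, 0, 50.93, 8.5], [-28.59, -15.87, -4.5, 0, 0, 57.29, 8.5], [-31.77, -17.63, -5, 0, 0, 63.66, 8.5], [-31.77, -17.63, -5, 0, 0, 63.66, 8.5], [-31.77, -17.63, -5, 0, 0, 63.66, 8.5]]
  force: 60

```text
t: 1.1
tcp_pos: [0.4848, 0.2595, 0.3002]
tool_rot: [0.708, 0.706, -0.0, -0.0]
force: [0.0, 0.2, -0.6]
finger_gap: 0.994
gripper_force: 0.0
```

```bash
python3 - <<'E'
from h import *
i=cams.camera_info("wrist");s=manip.sense();a=cams.snapshot("wrist")
cv2.imwrite("pics/w1.png",a[:,:,::-1]);print(s["tcp_pos"],proj("wrist",[.4835,.2612,.226],i),proj("wrist",[.483,.2612,.065],i),np.round(i["T"],3).tolist())
E
```

```text
[0.48483677 0.25947978 0.30018355] [312.01650964 212.75450441] [312.50405245 172.82739889] [[1.0, -0.003, -0.001, 0.485], [-0.003, -0.963, -0.271, 0.327], [0.0, 0.271, -0.963, 0.424], [0.0, 0.0, 0.0, 1.0]]
```

View pics/w1.png

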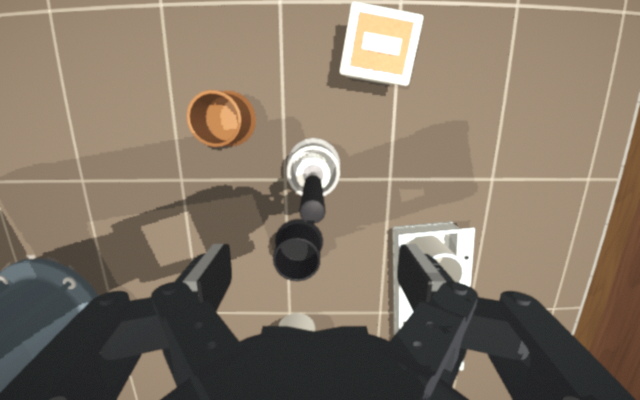

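The wrist view shows the handle top at (313,209) and the stand rim at (313,168). Both are within about 4 px of the prediction, putting the brush near y = 0.263. I lower and grip.

carry_out:
  targets:
    - [[0.3, -0.1, 2, 0, 0, 0, 8.5], [0.3, -0.1, 4, 0, 0, 0, 8.5], [0.3, -0.1, 6, 0, 0, 0, 8.5], [0.3, -0.1, 8, 0, 0, 0, 8.5], [0.3, -0.1, 10, 0, 0, 0, 8.5], [0.3, -0.1, 11.9, 0, 0, 0, 8.5], [0.3, -0.1, 11.9, 0, 0, 0, 6], [0.3, -0.1, 11.9, 0, 0, 0, 3.5], [0.3, -0.1, 11.9, 0, 0, 0, 1.5], [0.3, -0.1, 11.9, 0, 0, 0, 1], [0.3, -0.1, 11.9, 0, 0, 0, 1], [0.3, -0.1, 11.9, 0, 0, 0, 1]]
  force: 60

```text
t: 2.15
tcp_pos: [0.4835, 0.2645, 0.1827]
tool_rot: [0.707, 0.707, 0.001, 0.001]
force: [0.3, -0.4, 3.2]
finger_gap: 0.219
gripper_force: 58.4
```

carry_out:
  targets:
    - [[0, 0, -1, 0, 0, 0, 1], [0, 0, -2.5, 0, 0, 0, 1], [0, 0, -4, 0, 0, 0, 1], [0, 0, -6, 0, 0, 0, 1], [0, 0, -8, 0, 0, 0, 1], [0, 0, -10, 0, 0, 0, 1], [0, 0, -12, 0, 0, 0, 1], [0, 0, -14, 0, 0, 0, 1], [0, 0, -15.5, 0, 0, 0, 1], [0, 0, -15.5, 0, 0, 0, 1]]
  force: 60

```text
t: 2.98
tcp_pos: [0.4845, 0.2646, 0.3407]
tool_rot: [0.707, 0.707, 0.004, 0.002]
force: [0.4, 0.0, -0.5]
finger_gap: 0.219
gripper_force: 58.6
```

```bash
python3 - <<'E'
from h import *
a=cams.snapshot("side");b=cams.snapshot("top");s=manip.sense();print(s["tcp_pos"],s["force"],s["tool_rot"],s["finger_gap"])
print(proj("side",s["tcp_pos"]-[0,0,.175]),proj("top",s["tcp_pos"]-[0,0,.175]))
a=cv2.resize(a[60:260,190:390],None,fx=2,fy=2);b=cv2.resize(b[130:330,140:340],None,fx=2,fy=2)
cv2.imwrite("pics/s2.png",np.hstack([a,b])[:,:,::-1])
E
```

```text
[0.48264423 0.26399142 0.33693116] [ 0.40099241 -0.27371477 -1.5644377 ] [7.07186676e-01 7.07026591e-01 5.62427469e-04 2.97336661e-04] 0.21775103237342114
[287.30011941 144.20079452] [219.72643443 215.23772806]
```

View pics/s2.png

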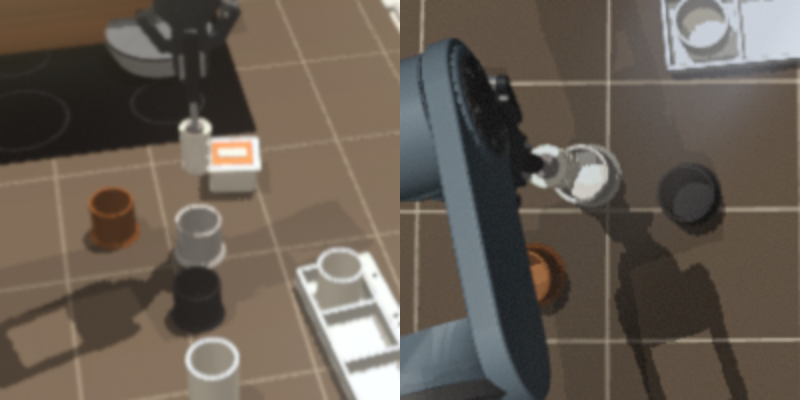

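The brush is held upright in the hand, with its foot at about side (288,146) against a prediction of (287,144). The stand is empty. Next, over the beaker.

carry_out:
  targets:
    - [[-1.5, -0.15, 0, 0, 0, 0, 1], [-4.5, -0.45, 0, 0, 0, 0, 1], [-8, -0.8, 0, 0, 0, 0, 1], [-12, -1.2, 0, 0, 0, 0, 1], [-16, -1.6, 0, 0, 0, 0, 1], [-20, -2, 0, 0, 0, 0, 1], [-23.5, -2.4, 0, 0, 0, 0, 1], [-26.5, -2.7, 0, 0, 0, 0, 1], [-28.5, -2.9, 0, 0, 0, 0, 1], [-29.5, -3, 0, 0, 0, 0, 1], [-29.5, -3, 0, 0, 0, 0, 1], [-29.5, -3, 0, 0, 0, 0, 1]]
  force: 60

```text
t: 4.08
tcp_pos: [0.4523, -0.0305, 0.3355]
tool_rot: [0.708, 0.707, -0.0, -0.001]
force: [0.4, 0.3, -1.5]
finger_gap: 0.221
gripper_force: 58.6
```

```bash
python3 - <<'E'
from h import *
a=cams.snapshot("side");i=cams.camera_info("wrist");s=manip.sense();b=cams.snapshot("wrist");t=s["tcp_pos"];print(t,s["force"],s["tool_rot"])
print("side foot",proj("side",t-[0,0,.175]),"rim",proj("side",[.4525,-.0325,.105]),"wr foot",proj("wrist",t-[0,0,.175],i),"wr rim",proj("wrist",[.4525,-.0325,.105],i))
a=cv2.resize(a[150:300,220:370],None,fx=2.667,fy=2.667);b=b[:,120:520]
cv2.imwrite("pics/s3.png",np.hstack([a[:400,:400],b])[:,:,::-1])
E
```

```text
[ 0.45240266 -0.02993409  0.33571398] [-0.81955655  0.36168283 -0.67336798] [ 7.07068318e-01  7.07144588e-01 -4.25120350e-06 -9.62058035e-04]
side foot [295.4154162  223.39074309] rim [296.30108155 238.60177541] wr foot [314.13271707 184.75603052] wr rim [314.25107265 177.0129119 ]
```

View pics/s3.png

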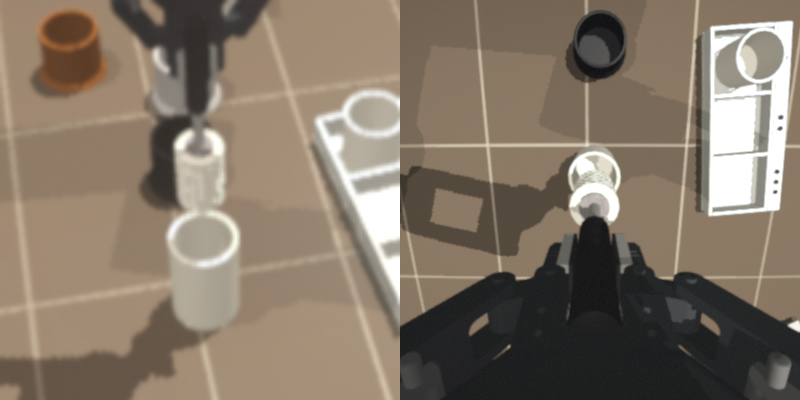

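The side crop shows the foot at (295,226) right above the rim centre at (296,239). The wrist crop shows the rim centre at about (314,175), as predicted. I lower into the beaker.

carry_out:
  targets:
    - [[0, 0, 2, 0, 0, 0, 1], [0, 0, 4, 0, 0, 0, 1], [0, 0, 5.5, 0, 0, 0, 1], [0, 0, 7, 0, 0, 0, 1], [0, 0, 8.5, 0, 0, 0, 1], [0, 0, 10, 0, 0, 0, 1], [0, 0, 11.5, 0, 0, 0, 1], [0, 0, 13, 0, 0, 0, 1], [0, 0, 14.2, 0, 0, 0, 1], [0, 0, 14.9, 0, 0, 0, 1], [0, 0, 15.3, 0, 0, 0, 1], [0, 0, 15.4, 0, 0, 0, 1]]
  force: 60

```text
t: 5.18
tcp_pos: [0.4528, -0.03, 0.1827]
tool_rot: [0.707, 0.708, -0.0, -0.0]
force: [-1.4, 0.7, 10.9]
finger_gap: 0.215
gripper_force: 59.6
```

Bottom contact is confirmed at about 11 N. Next stroke.

carry_out:
  targets:
    - [[0, 0, -1.5, 0, 0, 0, 1], [0, 0, -3.5, 0, 0, 0, 1], [0, 0, -5.5, 0, 0, 0, 1], [0, 0, -7.2, 0, 0, 0, 1], [0, 0, -7.5, 0, 0, 0, 1], [0, 0, -6.5, 0, 0, 0, 1], [0, 0, -5, 0, 0, 0, 1], [0, 0, -3.3, 0, 0, 0, 1], [0, 0, -1.6, 0, 0, 0, 1], [0, 0, -0.5, 0, 0, 0, 1], [0, 0, 0, 0, 0, 0, 1], [0, 0, 0, 0, 0, 0, 1]]
  force: 60

```text
t: 6.18
tcp_pos: [0.4522, -0.0304, 0.1827]
tool_rot: [0.707, 0.707, -0.001, -0.001]
force: [-1.4, 1.3, 8.1]
finger_gap: 0.217
gripper_force: 59.8
```

carry_out:
  targets:
    - [[0, 0, -1.5, 0, 0, 0, 1], [0, 0, -3.5, 0, 0, 0, 1], [0, 0, -5.5, 0, 0, 0, 1], [0, 0, -7.2, 0, 0, 0, 1], [0, 0, -7.5, 0, 0, 0, 1], [0, 0, -6.5, 0, 0, 0, 1], [0, 0, -5, 0, 0, 0, 1], [0, 0, -3.3, 0, 0, 0, 1], [0, 0, -1.6, 0, 0, 0, 1], [0, 0, -0.5, 0, 0, 0, 1], [0, 0, 0, 0, 0, 0, 1], [0, 0, 0, 0, 0, 0, 1]]
  force: 60

```text
t: 7.18
tcp_pos: [0.452, -0.0305, 0.1827]
tool_rot: [0.707, 0.707, -0.001, -0.001]
force: [-2.9, 0.8, 11.0]
finger_gap: 0.22
gripper_force: 60.4
```

carry_out:
  targets:
    - [[0, 0, -1.5, 0, 0, 0, 1], [0, 0, -3.5, 0, 0, 0, 1], [0, 0, -5.5, 0, 0, 0, 1], [0, 0, -7.2, 0, 0, 0, 1], [0, 0, -7.5, 0, 0, 0, 1], [0, 0, -6.5, 0, 0, 0, 1], [0, 0, -5, 0, 0, 0, 1], [0, 0, -3.3, 0, 0, 0, 1], [0, 0, -1.6, 0, 0, 0, 1], [0, 0, -0.5, 0, 0, 0, 1], [0, 0, 0, 0, 0, 0, 1], [0, 0, 0, 0, 0, 0, 1]]
  force: 60

```text
t: 8.18
tcp_pos: [0.4519, -0.0306, 0.1827]
tool_rot: [0.707, 0.707, -0.001, -0.001]
force: [-2.5, 0.7, 13.9]
finger_gap: 0.216
gripper_force: 60.7
```

Four bottom touches done. I lift out, then go back over the stand.

carry_out:
  targets:
    - [[0, 0, -1.5, 0, 0, 0, 1], [0, 0, -3, 0, 0, 0, 1], [0, 0, -4.5, 0, 0, 0, 1], [0, 0, -6, 0, 0, 0, 1], [0, 0, -7.5, 0, 0, 0, 1], [0, 0, -9, 0, 0, 0, 1], [0, 0, -10.5, 0, 0, 0, 1], [0, 0, -12, 0, 0, 0, 1], [0, 0, -13.5, 0, 0, 0, 1], [0, 0, -15, 0, 0, 0, 1], [0, 0, -15.4, 0, 0, 0, 1], [0, 0, -15.4, 0, 0, 0, 1]]
  force: 60

```text
t: 9.18
tcp_pos: [0.4531, -0.0309, 0.3365]
tool_rot: [0.707, 0.707, 0.0, 0.001]
force: [-0.0, -0.4, -1.3]
finger_gap: 0.221
gripper_force: 59.1
```

carry_out:
  targets:
    - [[1.5, 0.15, 0, 0, 0, 0, 1], [4.5, 0.45, 0, 0, 0, 0, 1], [8, 0.8, 0, 0, 0, 0, 1], [12, 1.2, 0, 0, 0, 0, 1], [16, 1.6, 0, 0, 0, 0, 1], [20, 2, 0, 0, 0, 0, 1], [23.5, 2.4, 0, 0, 0, 0, 1], [26.5, 2.7, 0, 0, 0, 0, 1], [28.5, 2.9, 0, 0, 0, 0, 1], [29.5, 3.0, 0, 0, 0, 0, 1], [29.5, 3.0, 0, 0, 0, 0, 1], [29.5, 3.0, 0, 0, 0, 0, 1]]
  force: 60

```text
t: 10.18
tcp_pos: [0.4822, 0.2635, 0.335]
tool_rot: [0.707, 0.707, -0.001, -0.0]
force: [-0.0, -0.2, -0.7]
finger_gap: 0.215
gripper_force: 59.0
```

```bash
python3 - <<'E'
from h import *
a=cams.snapshot("side");i=cams.camera_info("wrist");s=manip.sense();b=cams.snapshot("wrist");t=s["tcp_pos"];print(t,s["force"],s["tool_rot"])
print("side foot",proj("side",t-[0,0,.1765]),"rim",proj("side",[.483,.2613,.065]),"wr foot",proj("wrist",t-[0,0,.1765],i),"wr rim",proj("wrist",[.483,.2613,.065],i))
a=cv2.resize(a[100:300,190:390],None,fx=2,fy=2);b=b[:,120:520]
cv2.imwrite("pics/s4.png",np.hstack([a,b])[:,:,::-1])
E
```

```text
[0.48232536 0.26299039 0.33533492] [ 0.41813186  0.29607404 -1.23376609] [ 7.07289745e-01  7.06922674e-01 -1.23436732e-03 -1.63805440e-04]
side foot [287.2928691  145.27683076] rim [288.9057315  169.76769993] wr foot [314.22543608 183.99378315] wr rim [314.78871842 170.3517108 ]
```

View pics/s4.png

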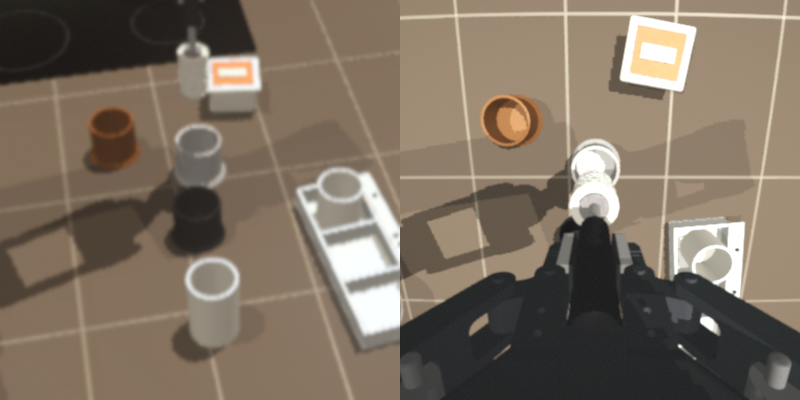

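The foot at about side (286,147) lies over the stand rim at (289,170), and the wrist shows the rim at (316,165). That calls for a small +x correction. The beaker still stands upright. I lower the brush into the stand.

carry_out:
  targets:
    - [[0, 0.15, 2, 0, 0, 0, 1], [0, 0.15, 4, 0, 0, 0, 1], [0, 0.15, 6, 0, 0, 0, 1], [0, 0.15, 8, 0, 0, 0, 1], [0, 0.15, 9.5, 0, 0, 0, 1], [0, 0.15, 11, 0, 0, 0, 1], [0, 0.15, 12.5, 0, 0, 0, 1], [0, 0.15, 13.8, 0, 0, 0, 1], [0, 0.15, 14.7, 0, 0, 0, 1], [0, 0.15, 15.2, 0, 0, 0, 1], [0, 0.15, 15.3, 0, 0, 0, 1], [0, 0.15, 15.3, 0, 0, 0, 1]]
  force: 60

```text
t: 11.28
tcp_pos: [0.4846, 0.2637, 0.1836]
tool_rot: [0.707, 0.707, 0.0, 0.0]
force: [-0.0, -0.3, -0.8]
finger_gap: 0.219
gripper_force: 59.3
```

carry_out:
  targets:
    - [[0, 0, 0.1, 0, 0, 0, 1], [0, 0, 0.2, 0, 0, 0, 1], [0, 0, 0.2, 0, 0, 0, 1]]
  force: 60

```text
t: 11.53
tcp_pos: [0.485, 0.2643, 0.1827]
tool_rot: [0.707, 0.707, 0.001, 0.001]
force: [-0.1, -0.4, 4.4]
finger_gap: 0.218
gripper_force: 59.8
```

Foot on the stand floor. Release slowly, then rise.

carry_out:
  targets:
    - [[0, 0, 0.1, 0, 0, 0, 2.1], [0, 0, 0.1, 0, 0, 0, 2.5], [0, 0, 0.1, 0, 0, 0, 3.5], [0, 0, 0.1, 0, 0, 0, 5], [0, 0, 0.1, 0, 0, 0, 6.5], [0, 0, 0.1, 0, 0, 0, 8], [0, 0, 0.1, 0, 0, 0, 8.5], [0, 0, 0.1, 0, 0, 0, 8.5], [0, 0, -1, 0, 0, 0, 8.5], [0, 0, -3, 0, 0, 0, 8.5], [0, 0, -6, 0, 0, 0, 8.5], [0, 0, -9, 0, 0, 0, 8.5]]

```text
t: 12.53
tcp_pos: [0.4835, 0.2638, 0.2714]
tool_rot: [0.707, 0.707, -0.001, -0.001]
force: [0.9, -0.5, -0.4]
finger_gap: 0.993
gripper_force: 0.0
```

```bash
python3 - <<'E'
from h import *
i=cams.camera_info("wrist");s=manip.sense();b=cams.snapshot("wrist");a=cams.snapshot("side");t=s["tcp_pos"];print(t,s["force"],s["tool_rot"])
print(proj("wrist",[.4835,.263,.226],i),proj("wrist",[.4835,.263,.065],i),proj("side",[.4835,.263,.226]))
a=cv2.resize(a[100:300,190:390],None,fx=2,fy=2);b=b[:,120:520]
cv2.imwrite("pics/s5.png",np.hstack([a,b])[:,:,::-1])
E
```

```text
[0.48354249 0.26384808 0.27143979] [ 0.86411576 -0.49030022 -0.39611854] [ 7.07157774e-01  7.07054303e-01 -1.27695425e-03 -6.81924752e-04]
[313.9533446 230.7961195] [314.35638363 179.2110543 ] [286.71976083 126.47999911]
```

View pics/s5.png

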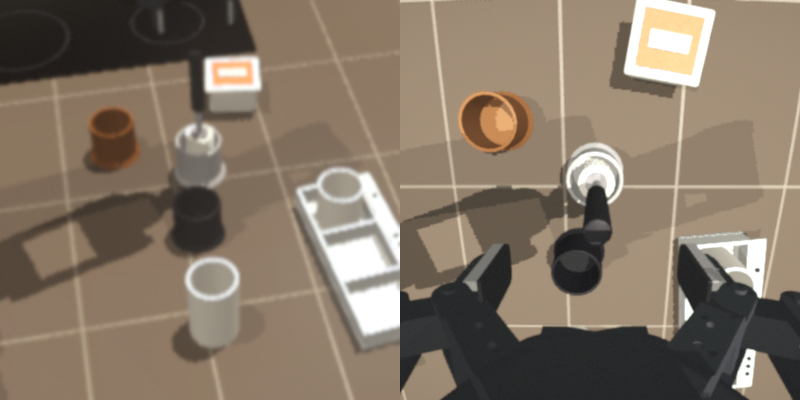

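The brush stands upright in the stand. The beaker rim is still at side (296,239), so it hasn't moved. I go over the beaker.

carry_out:
  targets:
    - [[-1.5, -0.15, 0, 0, 0, 0, 8.5], [-4.5, -0.45, 0, 0, 0, 0, 8.5], [-8, -0.8, 0, 0, 0, 0, 8.5], [-12, -1.2, 0, 0, 0, 0, 8.5], [-16, -1.6, 0, 0, 0, 0, 8.5], [-20, -2, 0, 0, 0, 0, 8.5], [-23.5, -2.4, 0, 0, 0, 0, 8.5], [-26.5, -2.8, 0, 0, 0, 0, 8.5], [-28.5, -3, 0, 0, 0, 0, 8.5], [-29.5, -3.1, 0, 0, 0, 0, 8.5], [-29.5, -3.1, 0, 0, 0, 0, 8.5], [-29.5, -3.1, 0, 0, 0, 0, 8.5]]

```text
t: 13.63
tcp_pos: [0.4531, -0.0306, 0.271]
tool_rot: [0.708, 0.707, 0.0, -0.001]
force: [0.5, 0.1, 0.4]
finger_gap: 0.993
gripper_force: 0.0
```

```bash
python3 - <<'E'
from h import *
i=cams.camera_info("wrist");s=manip.sense();b=cams.snapshot("wrist");t=s["tcp_pos"];print(t)
print(proj("wrist",[.4525,-.0315,.105],i))
for e in([.033,0],[-.033,0],[0,.033]):print(proj("wrist",[.4525+e[0],-.0315+e[1],.105],i))
cv2.imwrite("pics/s6.png",cv2.resize(b[100:300,200:450],None,fx=3,fy=3)[:,:,::-1])
E
```

```text
[ 0.45310255 -0.03059499  0.27101292]
[313.42840035 187.42878154]
[344.85464002 187.41453798]
[282.00745322 187.45474078]
[313.38503175 155.90704533]
```

View pics/s6.png

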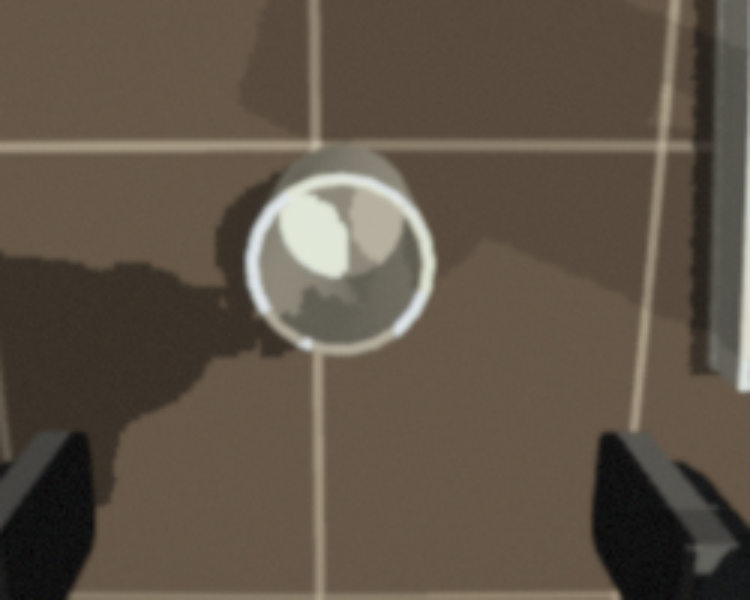

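Rim centre at crop (340,264), i.e. (313.2,187.8), so the beaker is at (0.452,-0.032). Lower and grip.

carry_out:
  targets:
    - [[-0.1, -0.1, 3, 0, 0, 0, 8.5], [-0.1, -0.1, 6, 0, 0, 0, 8.5], [-0.1, -0.1, 9, 0, 0, 0, 8.5], [-0.1, -0.1, 11.5, 0, 0, 0, 8.5], [-0.1, -0.1, 13.5, 0, 0, 0, 8.5], [-0.1, -0.1, 15.5, 0, 0, 0, 8.5], [-0.1, -0.1, 17.5, 0, 0, 0, 8.5], [-0.1, -0.1, 19, 0, 0, 0, 8.5], [-0.1, -0.1, 19.3, 0, 0, 0, 8.5], [-0.1, -0.1, 19.3, 0, 0, 0, 8.5]]

```text
t: 14.52
tcp_pos: [0.4518, -0.0305, 0.0774]
tool_rot: [0.706, 0.708, -0.001, -0.001]
force: [0.7, -0.3, -0.3]
finger_gap: 0.999
gripper_force: 0.0
```

carry_out:
  targets:
    - [[0, 0, 0, 0, 0, 0, 7.8], [0, 0, 0, 0, 0, 0, 7.2], [0, 0, 0, 0, 0, 0, 6.8], [0, 0, 0, 0, 0, 0, 6.4], [0, 0, 0, 0, 0, 0, 5.8], [0, 0, 0, 0, 0, 0, 5.5], [0, 0, 0, 0, 0, 0, 5.5], [0, 0, 0, 0, 0, 0, 5.5]]
  force: 50

```text
t: 15.18
tcp_pos: [0.4521, -0.0317, 0.0796]
tool_rot: [0.707, 0.707, 0.0, 0.0]
force: [-2.5, 1.2, 7.6]
finger_gap: 0.777
gripper_force: 54.1
```

Gripped: the opening of 66 mm matches. Lift, then carry over pocket two.

carry_out:
  targets:
    - [[0, 0, -0.5, 0, 0, 0, 5.5], [0, 0, -1.5, 0, 0, 0, 5.5], [0, 0, -3, 0, 0, 0, 5.5], [0, 0, -5, 0, 0, 0, 5.5], [0, 0, -7, 0, 0, 0, 5.5], [0, 0, -9, 0, 0, 0, 5.5], [0, 0, -10.5, 0, 0, 0, 5.5], [0, 0, -11, 0, 0, 0, 5.5], [0, 0, -11, 0, 0, 0, 5.5]]
  force: 50

```text
t: 15.93
tcp_pos: [0.453, -0.0321, 0.1897]
tool_rot: [0.707, 0.707, 0.001, 0.002]
force: [-0.4, 1.0, -3.0]
finger_gap: 0.772
gripper_force: 56.7
```

carry_out:
  targets:
    - [[0.2, 1, 0, 0, 0, 0, 5.5], [0.8, 3, 0, 0, 0, 0, 5.5], [1.5, 5.5, 0, 0, 0, 0, 5.5], [2.4, 8.5, 0, 0, 0, 0, 5.5], [3.3, 11.5, 0, 0, 0, 0, 5.5], [4.2, 14.5, 0, 0, 0, 0, 5.5], [5, 17.5, 0, 0, 0, 0, 5.5], [5.7, 20, 0, 0, 0, 0, 5.5], [6.1, 21.3, 0, 0, 0, 0, 5.5], [6.2, 21.7, 0, 0, 0, 0, 5.5], [6.2, 21.7, 0, 0, 0, 0, 5.5], [6.2, 21.7, 0, 0, 0, 0, 5.5]]
  force: 50

```text
t: 16.93
tcp_pos: [0.6677, 0.0302, 0.1864]
tool_rot: [0.707, 0.707, -0.001, -0.002]
force: [-1.0, -0.4, -2.7]
finger_gap: 0.775
gripper_force: 56.8
```

```bash
python3 - <<'E'
from h import *
i=cams.camera_info("wrist");s=manip.sense();b=cams.snapshot("wrist");a=cams.snapshot("side");t=s["tcp_pos"];print(t,s["force"],s["tool_rot"],s["finger_gap"])
print("side underside",proj("side",t-[0,0,.079]),"rim",proj("side",t+[0,0,.026]),"pocket",proj("side",[.6695,.0305,.006]))
for e in([42,42],[42,-42],[-42,-42],[-42,42]):
    x=.6695+(e[0]*.996-e[1]*.086)/1000;y=.0305+(e[0]*.086+e[1]*.996)/1000
    print("pocket corner top",proj("side",[x,y,.035]),proj("wrist",[x,y,.035],i))
a=cv2.resize(a[130:290,310:470],None,fx=2.5,fy=2.5);b=b[:,120:520]
cv2.imwrite("pics/s7.png",np.hstack([a,b])[:,:,::-1])
E
```

```text
[0.66770082 0.03022139 0.18641766] [-1.02219984 -0.41176362 -2.69927273] [ 0.70709505  0.70711493 -0.001484   -0.00169391] 0.7753906204491756
side underside [371.74004109 206.78864457] rim [375.18166437 178.48646569] pocket [369.34845915 230.99907286]
pocket corner top [378.62841757 210.2317872 ] [356.44738111 143.53188443]
pocket corner top [390.05310968 232.07154103] [360.14482637 225.49191156]
pocket corner top [361.25991023 239.12013644] [279.65257198 231.81838566]
pocket corner top [350.78920489 216.70582669] [269.40062604 151.03634758]
```

View pics/s7.png

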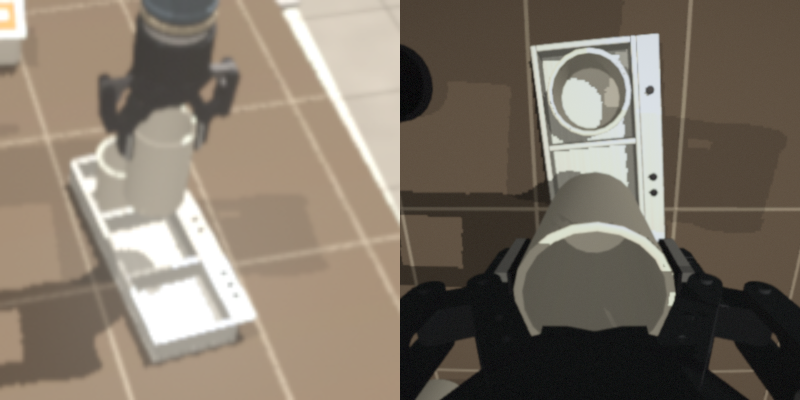

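The pocket corners project onto the divider ends: side crop (200,257) and (130,270), wrist (635,140) and (550,150). The beaker hangs upright above the middle pocket. I lower slowly with a small +x correction.

carry_out:
  targets:
    - [[0, 0.15, 1, 0, 0, 0, 5.5], [0, 0.15, 2.5, 0, 0, 0, 5.5], [0, 0.15, 4, 0, 0, 0, 5.5], [0, 0.15, 5.2, 0, 0, 0, 5.5], [0, 0.15, 6.4, 0, 0, 0, 5.5], [0, 0.15, 7.4, 0, 0, 0, 5.5], [0, 0.15, 8.3, 0, 0, 0, 5.5], [0, 0.15, 9, 0, 0, 0, 5.5], [0, 0.15, 9.4, 0, 0, 0, 5.5], [0, 0.15, 9.6, 0, 0, 0, 5.5], [0, 0.15, 9.8, 0, 0, 0, 5.5], [0, 0.15, 9.8, 0, 0, 0, 5.5]]
  force: 50

```text
t: 18.03
tcp_pos: [0.671, 0.0301, 0.0904]
tool_rot: [0.707, 0.707, 0.0, 0.0]
force: [0.5, 0.8, -2.4]
finger_gap: 0.773
gripper_force: 56.9
```

carry_out:
  targets:
    - [[0, 0, 0.1, 0, 0, 0, 5.5], [0, 0, 0.2, 0, 0, 0, 5.5], [0, 0, 0.3, 0, 0, 0, 5.5], [0, 0, 0.35, 0, 0, 0, 5.5], [0, 0, 0.4, 0, 0, 0, 5.5], [0, 0, 0.4, 0, 0, 0, 5.5], [0, 0, 0.4, 0, 0, 0, 5.5]]
  force: 50

```text
t: 18.62
tcp_pos: [0.6708, 0.0301, 0.0863]
tool_rot: [0.707, 0.707, 0.0, 0.0]
force: [-0.6, -0.8, -3.3]
finger_gap: 0.773
gripper_force: 56.9
```

carry_out:
  targets:
    - [[0, 0, 0.05, 0, 0, 0, 5.5], [0, 0, 0.1, 0, 0, 0, 5.5], [0, 0, 0.15, 0, 0, 0, 5.5], [0, 0, 0.2, 0, 0, 0, 5.5], [0, 0, 0.2, 0, 0, 0, 5.5], [0, 0, 0.2, 0, 0, 0, 5.5]]
  force: 50

```text
t: 19.12
tcp_pos: [0.6709, 0.0301, 0.0857]
tool_rot: [0.707, 0.707, 0.0, 0.0]
force: [-2.6, 0.1, 4.9]
finger_gap: 0.772
gripper_force: 57.5
```

On the floor (the force changed sign). Release slowly, then rise and clear.

carry_out:
  targets:
    - [[0, 0, 0, 0, 0, 0, 6.6], [0, 0, 0, 0, 0, 0, 6.8], [0, 0, 0, 0, 0, 0, 7.2], [0, 0, 0, 0, 0, 0, 7.8], [0, 0, 0, 0, 0, 0, 8.4], [0, 0, 0, 0, 0, 0, 8.5], [0, 0, 0, 0, 0, 0, 8.5], [0, 0, -0.5, 0, 0, 0, 8.5], [0, 0, -1.5, 0, 0, 0, 8.5], [0, 0, -3, 0, 0, 0, 8.5], [0, 0, -5, 0, 0, 0, 8.5], [0, 0, -7, 0, 0, 0, 8.5]]

```text
t: 20.12
tcp_pos: [0.6706, 0.0301, 0.1555]
tool_rot: [0.707, 0.707, -0.0, -0.0]
force: [-0.0, -0.3, 1.3]
finger_gap: 0.996
gripper_force: 0.0
```

carry_out:
  targets:
    - [[0, 0, -3, 0, 0, 0, 8.5], [0, 0, -6, 0, 0, 0, 8.5], [0, 0, -9, 0, 0, 0, 8.5], [0, 0, -12, 0, 0, 0, 8.5], [-2, -2, -13, 0, 0, 0, 8.5], [-5, -5, -13, 0, 0, 0, 8.5], [-8, -8, -13, 0, 0, 0, 8.5], [-11, -11, -13, 0, 0, 0, 8.5], [-14, -14, -13, 0, 0, 0, 8.5], [-16, -16, -13, 0, 0, 0, 8.5], [-16, -16, -13, 0, 0, 0, 8.5], [-16, -16, -13, 0, 0, 0, 8.5]]

```text
t: 21.12
tcp_pos: [0.5101, -0.131, 0.2856]
tool_rot: [0.708, 0.706, 0.0, 0.001]
force: [0.4, 1.4, 0.1]
finger_gap: 0.996
gripper_force: 0.0
```

```bash
python3 - <<'E'
from h import *
a=cams.snapshot("top");cv2.imwrite("pics/f.png",a[:,:,::-1]);s=cams.snapshot("side")
a=cv2.resize(a[90:290,140:340+60][:, :260],(520,400));s=cv2.resize(s[120:320,260:400],(280,400))
cv2.imwrite("pics/f1.png",np.hstack([a,s])[:,:,::-1])
E
```

```text
(no output)
```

View pics/f1.png

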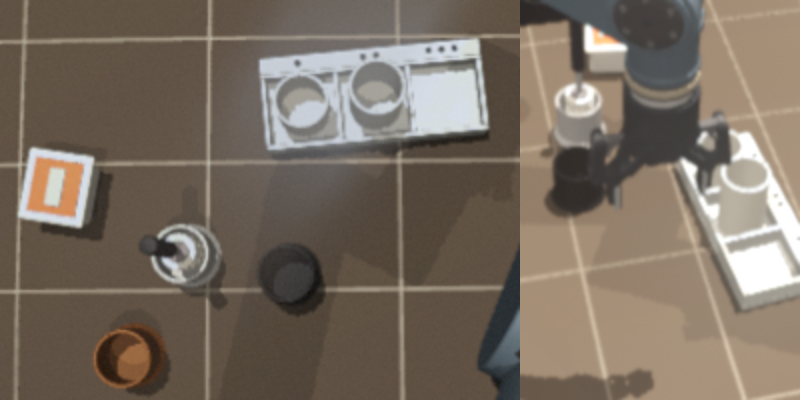

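The crop shows the tall beaker upright in the middle pocket at (377,88). The short beaker at (302,103) and the tub at (57,188) are in place, and the brush stands upright in its stand at (180,250).

```bash
python3 -c "
from station import sign_off
print(sign_off())"
```

```text
the job is handed in; nothing more can be done
None
```

The job is handed in at about 21 s: the tall beaker got four brush strokes to the bottom (three with a draw-up past half-way before them), the brush is back upright in its steel stand, and the beaker stands upright in pocket two; the short beaker and tub look unmoved, and the mug, which I never went near, was not in the final crop.

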